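# Put the calibration weights back in their holders

## Robot

A 6-joint arm with a two-finger parallel gripper is mounted at the origin on a cart in front of the work surface, level with it; the furniture and walls round the work are solid. World frame = base frame: x ahead of the robot, y to its left, z up, the work surface at z = 0. Lengths are in mm, angles in rad, forces in N, time in s.
With the tool pointing down it reaches from about 300 to 775 mm from the base axis. Payload 14.6 kg.
Tool frame: the origin (TCP) lies midway between the tips of the shut fingers; the grasp point (between the pads) lies 19 mm behind it (pinch_z is the distance from the TCP to the grasp point, in mm); z points along the fingers, y is the direction in which the jaws open and shut (so a half turn about z gives the same grasp; the last joint's range is limited). The gripper opens to 94 mm and grips with 3 to 60 N. Pads are 16 mm wide; open, the fingers measure 119 mm over their backs; the gripper's body (75 mm by 177 mm) begins 78 mm behind the grasp point.
Start: joints at [-1.378, 0.3, 1.521, -0, 1.321, -0.067], TCP at [141.281, -531.534, 177.546] pointing down, gripper open.
Joint ranges: [-3.03, 3.03], [-0.79, 2.21], [0.23, 2.52], [-1.04, 4.18], [0, 3.07], [-2.55, 2.55]. Speed limits (rad/s): [2.22, 2.22, 2.57, 3.14, 3.14, 3.14].

## Interface

Orientations are given as [roll, pitch, yaw] about the fixed x, y, z axes, in that order (R = Rz(yaw) Ry(pitch) Rx(roll)).
In Python, from cell import read_state, camera, sign_off, pinch_z gives the robot as it stands. The module is installed in compiled form; this text tells all that it offers.
- The arm moves only by the tool servo_tool, never from a script. Its argument "series" is a list of rows, each a list of 6 numbers: the shift along the tool's x, y, z in cm, then the turn, a rotation vector about the tool's x, y, z in rad. In form: [[tx, ty, tz, rx, ry, rz], ...]. A call has exactly 10 rows; each row is the pose to reach, as a shift and turn from the pose commanded when the call began, along the tool's axes at that moment; what a row does not reach only later rows make up. A row lasts 1/12 s, in which the tool goes at most 41.7 mm and 7.16 degrees, less where a joint would pass 70% of its speed; a pose out of reach is approached as far as the arm can. A call with a gripper value outside its range is refused whole. "gripper" is the finger opening in cm, from 0 to 9.4, set as the call begins (left out, the last holds). The fingers move at their own pace and stop on an object; "grip_force" is the grip in N (left out, the last holds). Time passes only in rows, so rows that repeat a pose let the fingers close, or fill a call up. It gives the time, the measured TCP pose, the force and the opening at its end, in the units of the state.
- read_state(): the state, without advancing time (a new reading comes with each control period).
- camera(name): name is "side" or "top"; returns a dict with "pixels" (384x512x3 uint8, red, green, blue), "fx", "fy", "cx", "cy" (pixels), "k1" (the pictures are not rectified: a ray, as slopes to the right and down, at radius r is drawn at 1 + k1 r^2 times it, then the intrinsics apply), "pose" (4x4, takes a point from camera to world coordinates). Camera axes: x right, y down, z forward; pixel columns grow to the right and rows downward; lengths in mm; the calibration is good to about 2 mm. A picture is of the moment at which its call begins. There is no depth.
- sign_off(): hands the job in, once; it reports no verdict.
The state is a dict: "clock": time; "joints": joint angles; "qd": joint speeds; "effort": joint torques, N m; "eef_pos": TCP position; "eef_rot": TCP orientation; "wrist_force": force on the tool from outside, world axes, zero at the start; "moment": the same for the moment, N m; "finger_gap": finger opening in mm.
Only numpy, scipy, OpenCV 4.12 (cv2) and the standard library are available. Lean on these libraries where they do the work, as an engineer would, in place of code of your own. Each camera call takes 0.05 s, during which the arm holds its last target.

## Task

The balance check is finished: pick out the four brass calibration weights from among the vials and stand each one upright in the recess of its own round wooden holder, the largest weight in the widest recess, the next largest in the next widest, and so on down to the smallest in the narrowest. Leave the two glass vials standing where they are.

Things in the scene. Friction and masses are not known exactly. Their poses are not given: they have to be found in the camera images.
- weight_a: the largest of the four brass calibration weights: an upright cylinder 44 mm in diameter and about 42 mm high with a ball knob on it, 62 mm high in all, under 0.8 kg. Loose, stands upright on the worktop. Origin: centre of its underside, z up.
- weight_b: the second largest of the four brass calibration weights: an upright cylinder 32 mm in diameter and about 31 mm high with a ball knob on it, 47 mm high in all, under 0.8 kg. Loose, stands upright on the worktop. Origin: centre of its underside, z up.
- weight_c: the second smallest of the four brass calibration weights: an upright cylinder 22 mm in diameter and about 23 mm high with a ball knob on it, 34 mm high in all, under 0.8 kg. Loose, stands upright on the worktop. Origin: centre of its underside, z up.
- weight_d: the smallest of the four brass calibration weights: an upright cylinder 14 mm in diameter and about 16 mm high with a ball knob on it, 25 mm high in all, under 0.8 kg. Loose, stands upright on the worktop. Origin: centre of its underside, z up.
- holder_a: low round dark wooden holder with a grey-floored round recess, the widest of the four recesses: 68 mm in diameter; holder 82 mm across, rim 9 mm above the worktop, recess floor 5 mm above it (so 4 mm deep). Fixed to the worktop. Origin: centre of its underside, z up; the recess is centred on it.
- holder_b: low round dark wooden holder with a grey-floored round recess, the second widest of the four recesses: 52 mm in diameter; holder 66 mm across, rim 9 mm above the worktop, recess floor 5 mm above it (so 4 mm deep). Fixed to the worktop. Origin: centre of its underside, z up; the recess is centred on it.
- holder_c: low round dark wooden holder with a grey-floored round recess, the second narrowest of the four recesses: 40 mm in diameter; holder 54 mm across, rim 9 mm above the worktop, recess floor 5 mm above it (so 4 mm deep). Fixed to the worktop. Origin: centre of its underside, z up; the recess is centred on it.
- holder_d: low round dark wooden holder with a grey-floored round recess, the narrowest of the four recesses: 30 mm in diameter; holder 44 mm across, rim 9 mm above the worktop, recess floor 5 mm above it (so 4 mm deep). Fixed to the worktop. Origin: centre of its underside, z up; the recess is centred on it.
- vial_p: bystander: glass sample vial with black screw cap and clear contents, 21 mm in diameter, 52 mm high, light, standing loose among the weights. Origin: centre of its underside, z up.
- vial_q: bystander: glass sample vial with black screw cap and brownish contents, 21 mm in diameter, 52 mm high, light, standing loose among the weights. Origin: centre of its underside, z up.
Not all that is in view belongs to the job. Leave any pink or purple look-alike of the holder_b alone.

How it is judged:
By the outcome, as a careful person would: the job done as asked, in the order asked, and still so for the second after the job is handed in, with the robot touching nothing.
It also fails if it takes over 96 s, if anything falls off the work surface, if the arm or the gripper's body presses on something with over 40 N, if the wrist force passes 120 N, or if a joint passes its speed limit or range.

## Working session

There is one attempt and no reset: what is moved stays moved. The work goes in short steps, Python scripts to look and compute and a tool call to move; the robot and the scene stay as the last step left them, time stands still between calls to the robot, and variables do not carry over. Pictures are saved under pics/ and viewed, and the job is handed in when it is done.

Besides the shell and the picture viewer there is one more tool, called by a JSON object that holds its "op" and its "data". servo_tool: Moves the arm, as the interface text tells. Its arguments: {"type":"object","properties":{"series":{"type":"array"},"gripper":{"type":"number"},"grip_force":{"type":"number"}},"required":["series"]}

```bash
mkdir -p pics
python3 - <<'E'
from cell import *
import cv2
s=read_state();print(s, pinch_z)
for n in("top","side"):
    c=camera(n);cv2.imwrite(f"pics/{n}0.png",c["pixels"][:,:,::-1]);print({k:v for k,v in c.items() if k!="pixels"})
E
```

```text
{'clock': 0.0, 'joints': array([-1.37759676e+00,  3.00480421e-01,  1.52160481e+00,  1.72786639e-05,
        1.32068508e+00, -6.65577018e-02]), 'qd': array([-0.00029313, -0.00042332, -0.00128755,  0.00053735, -0.00012235,
        0.00019131]), 'effort': array([ 1.79240364e-03, -5.31804729e+01, -3.52733696e+01,  7.08770379e-02,
        2.44704355e-02, -8.73143358e-05]), 'eef_pos': array([ 141.23171237, -531.24551607,  176.97119832]), 'eef_rot': array([-3.14041872e+00, -9.50227644e-05,  2.59752924e-01]), 'wrist_force': array([ 0.09994355, -0.44956439, -0.14921783]), 'moment': array([-0.01702543, -0.00566131, -0.00242576]), 'finger_gap': 93.98345036080563} 18.8
{'fx': 403.8022766597815, 'fy': 403.8022766597815, 'cx': 257.3435485239302, 'cy': 191.12647813288658, 'k1': 0.03816852923563558, 'pose': array([[ 9.30971557e-03, -9.94395101e-01,  1.05317194e-01,
         4.42017910e+02],
       [-9.99889090e-01, -1.04817160e-02, -1.05802672e-02,
         4.28015226e+01],
       [ 1.16248708e-02, -1.05207014e-01, -9.94382395e-01,
         1.08331659e+03],
       [ 0.00000000e+00,  0.00000000e+00,  0.00000000e+00,
         1.00000000e+00]])}
{'fx': 372.71227698821286, 'fy': 372.71227698821286, 'cx': 256.048966062696, 'cy': 186.38722660251932, 'k1': -0.0023226055476632795, 'pose': array([[-9.99880591e-01, -1.17909309e-02,  9.98888452e-03,
         5.16760556e+02],
       [-1.39151996e-02,  4.05851198e-01, -9.13833230e-01,
         9.57821479e+02],
       [ 6.72094371e-03, -9.13863107e-01, -4.05966809e-01,
         4.36185686e+02],
       [ 0.00000000e+00,  0.00000000e+00,  0.00000000e+00,
         1.00000000e+00]])}
```

View pics/top0.png

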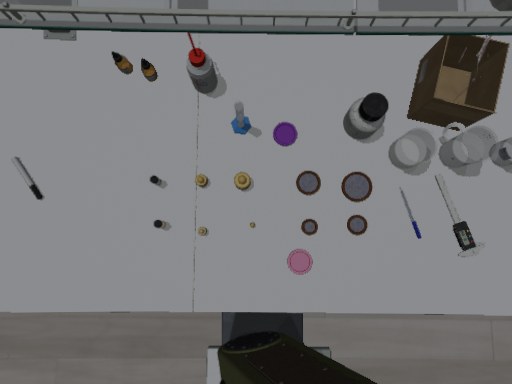

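View pics/side0.png

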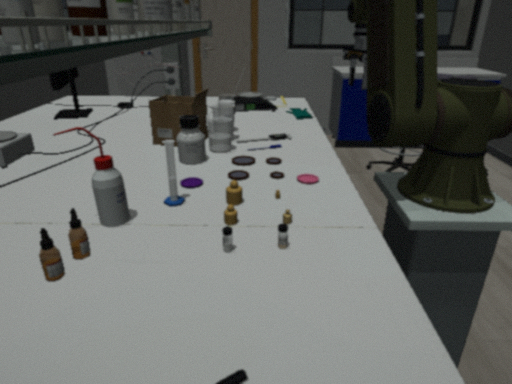

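The top view shows the brass candidates: a (242,181), b (201,181), c (202,231) and d (252,225). The vials are at (155,180) and (159,224). The ringed grey recesses are a (357,186), b (308,182), c (357,225) and d (309,227). The look-alikes are pink (300,262) and purple (285,134). Next is a close crop with measurements.

```bash
cat > h.py <<'E'
import numpy as np, cv2
from cell import *
def cam(n): 
    c=camera(n); return c
def D(c): return np.array([[c["fx"],0,c["cx"]],[0,c["fy"],c["cy"]],[0,0,1]]),np.array([c["k1"],0,0,0,0.])
def px2w(c,uv,z):
    K,d=D(c); p=cv2.undistortPoints(np.array(uv,float).reshape(-1,1,2),K,d).reshape(-1,2)
    r=np.c_[p,np.ones(len(p))]@c["pose"][:3,:3].T; o=c["pose"][:3,3]
    return o+r*((z-o[2])/r[:,2])[:,None]
def w2px(c,P):
    K,d=D(c); T=np.linalg.inv(c["pose"]); r,_=cv2.Rodrigues(T[:3,:3])
    return cv2.projectPoints(np.array(P,float).reshape(-1,1,3),r,T[:3,3],K,d)[0].reshape(-1,2)
def rect(c,x0,x1,y0,y1,z,s):
    # ortho-rectified at height z; s px/mm; image right=-y, down=-x
    ys=np.arange(y1,y0,-1/s);xs=np.arange(x1,x0,-1/s)
    Y,X=np.meshgrid(ys,xs); uv=w2px(c,np.stack([X,Y,np.full_like(X,z)],-1).reshape(-1,3)).astype(np.float32).reshape(*X.shape,2)
    return cv2.remap(c["pixels"],uv[...,0],uv[...,1],cv2.INTER_CUBIC)
E
python3 - <<'E'
from h import *
c=cam("top"); im=c["pixels"]
crop=im[160:275,140:380]; cv2.imwrite("pics/c0.png",cv2.resize(crop,None,fx=3.3,fy=3.3,interpolation=cv2.INTER_CUBIC)[:,:,::-1])
hsv=cv2.cvtColor(im,cv2.COLOR_RGB2HSV)
def blobs(m,z,lab):
    n,l,st,ce=cv2.connectedComponentsWithStats(m.astype(np.uint8))
    for i in range(1,n):
        if st[i,4]>6 and 140<ce[i,0]<390 and 160<ce[i,1]<275:
            print(lab,ce[i].round(1),st[i],px2w(c,ce[i],z)[0].round(1))
blobs((hsv[...,1]>90)&(hsv[...,0]>15)&(hsv[...,0]<32),15,"brass")
blobs((hsv[...,2]<95),9,"dark")
blobs((hsv[...,2]<140),9,"grey")
E
```

```text
brass [241.8 180.5] [234 173  16  16 206] [583.3  73.2  15. ]
brass [201. 180.] [196 175  11  11 102] [583.2 181.6  15. ]
brass [251.6 224.4] [250 223   4   4  13] [466.8  45.7  15. ]
brass [201.7 230.7] [198 228   8   7  31] [449.2 176.5  15. ]
dark [308.1 182.4] [296 171  25  24 466] [ 580.7 -104.6    9. ]
dark [356.4 186.4] [341 172  31  30 715] [ 571.3 -234.1    9. ]
dark [155.5 180.1] [150 175  12  11  82] [582.6 303.5   9. ]
dark [202.  180.6] [200 178   4   5  10] [582.6 179.8   9. ]
dark [204.4 183.5] [199 178   9  10  33] [574.9 173.2   9. ]
dark [244.4 181. ] [242 178   5   6  13] [582.7  66.4   9. ]
dark [244.5 186.9] [236 181  15  10  42] [566.8  65.9   9. ]
dark [356.6 224.6] [347 215  20  20 325] [ 469.4 -232.9    9. ]
dark [309.2 226.4] [301 219  17  16 213] [ 463.1 -107.     9. ]
dark [158.  223.6] [154 220   9   8  59] [467.  292.8   9. ]
dark [164.4 224.7] [163 222   3   6  10] [464.1 275.8   9. ]
dark [205.4 231.6] [204 228   3   7   9] [447.  167.4   9. ]
grey [199.1 190.6] [193 164  18  79 334] [555.5 186.7   9. ]
grey [243.1 181.3] [233 171  21  22 339] [581.8  69.9   9. ]
grey [307.9 182.4] [295 170  26  26 541] [ 580.9 -104.     9. ]
grey [356.7 186.3] [341 171  33  32 815] [ 571.5 -234.8    9. ]
grey [157.6 181.2] [149 174  19  15 173] [579.5 297.8   9. ]
grey [357.1 224.3] [347 214  22  22 383] [ 470. -234.    9.]
grey [161.6 224.4] [153 219  19  12 167] [464.7 283.2   9. ]
grey [308.9 226.3] [300 218  18  18 257] [ 463.3 -106.4    9. ]
grey [252.1 224.5] [249 221   7   8  42] [466.7  44.4   9. ]
grey [202.6 230.8] [197 226  12  11 103] [448.8 174.9   9. ]
grey [299.3 261.1] [286 248  27  27 557] [372.3 -80.7   9. ]
```

View pics/c0.png

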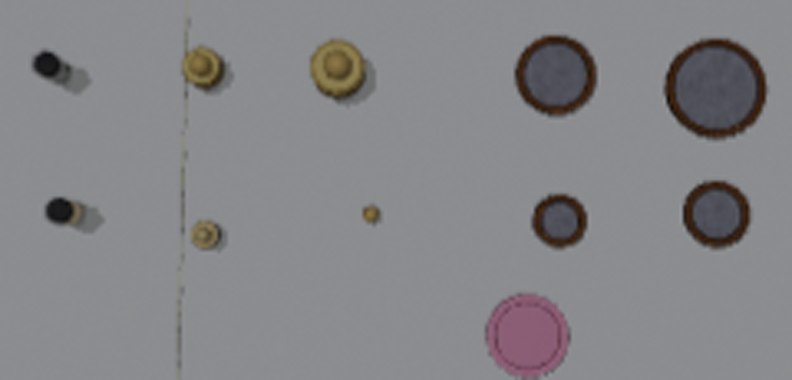

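The choice is clear. The crop shows four knobbed brass bodies, four brown rings with grey floors, two black-capped vials and a flat pink disc. Next I refine the weight positions with a silhouette model in both views.

```bash
cat >> h.py <<'E'
W={'a':(44,42,62),'b':(32,31,47),'c':(22,23,34),'d':(14,16,25)}
def sil(c,k,x,y,z0=0):
    d,h,H=W[k]; rb=(H-h)*.55; t=np.linspace(0,2*np.pi,60,endpoint=False)
    P=[np.c_[x+d/2*np.cos(t),y+d/2*np.sin(t),0*t+z] for z in(z0,z0+h)]
    m=np.zeros((384*4,512*4),np.uint8)
    hull=cv2.convexHull((w2px(c,np.vstack(P))*4+1.5).astype(np.int32)); cv2.fillConvexPoly(m,hull,1)
    Q=[np.c_[x+rb*np.cos(e)*np.cos(t),y+rb*np.cos(e)*np.sin(t),0*t+z0+H-rb+rb*np.sin(e)] for e in np.linspace(-1.2,1.5,7)]
    cv2.fillConvexPoly(m,cv2.convexHull((w2px(c,np.vstack(Q))*4+1.5).astype(np.int32)),1)
    return m
def fit(c,k,x,y,z0=0):
    im=c["pixels"]; hsv=cv2.cvtColor(im,cv2.COLOR_RGB2HSV)
    b=((hsv[...,1]>80)&(hsv[...,0]>10)&(hsv[...,0]<35)).astype(np.uint8)
    n,l,st,ce=cv2.connectedComponentsWithStats(b)
    p=np.array([x,y],float)
    for _ in range(4):
        m=sil(c,k,*p,z0); M=cv2.moments(m,True); u=np.array([M['m10'],M['m01']])/M['m00']/4-.375
        i=min([j for j in range(1,n) if st[j,4]>4],key=lambda j:np.hypot(*(ce[j]-u)))
        z=z0+W[k][1]/2
        p+=(px2w(c,[ce[i]],z)-px2w(c,[u],z))[0,:2]
    return p.round(1),st[i,4],round(M['m00']/16,1)
E
python3 - <<'E'
from h import *
G={'a':(583,73),'b':(583,181),'c':(449,176),'d':(467,45)}
for n in("top","side"):
    c=cam(n)
    for k in G: print(n,k,fit(c,k,*G[k]))
    if n=="side":
        im=c["pixels"]; cv2.imwrite("pics/s1.png",cv2.resize(im[130:270,160:340],None,fx=4,fy=4,interpolation=cv2.INTER_CUBIC)[:,:,::-1])
        print(w2px(c,[[571.4,-234.5,9],[580.8,-104.3,9],[469.7,-233.4,9],[463.2,-106.7,9]]).round(1))
E
```

```text
top a (array([581.7,  72.7]), np.int32(209), 257.2)
top b (array([582.7, 181.2]), np.int32(104), 144.2)
top c (array([448.7, 176.4]), np.int32(44), 68.6)
top d (array([466.3,  45.2]), np.int32(14), 25.3)
side a (array([584.4, 123.5]), np.int32(486), 411.7)
side b (array([585.3, 112.1]), np.int32(486), 223.1)
side c (array([451.7, 182.5]), np.int32(71), 127.6)
side d (array([469.3,  49.2]), np.int32(18), 48.1)
[[244.  158.6]
 [239.1 172.9]
 [274.  159.1]
 [277.4 173. ]]
```

View pics/s1.png

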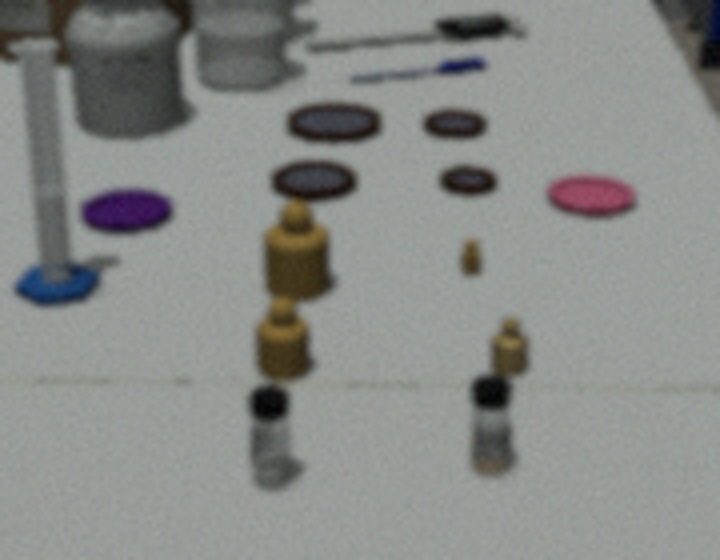

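The side view agrees with the top view within 3 mm for all four x positions, and the glass vials stand behind the weights. I'll move towards weight a.

{"op": "servo_tool", "data": {"series": [[2,-1.6,0,0,0,0.01],[5,-4,0,0,0,0.03],[8.2,-6.6,0,0,0,0.05],[11.4,-9.2,0,0,0,0.08],[14.6,-11.8,0,0,0,0.11],[17.8,-14.4,0,0,0,0.14],[21,-17,0,0,0,0.17],[24.2,-19.6,0,0,0,0.2],[27.4,-22.2,0,0,0,0.23],[30.6,-24.8,0,0,0,0.26]], "gripper": 9.0, "grip_force": 35}}

```text
clock: 1.08
eef_pos: [374.0, -211.4, 177.7]
eef_rot: [3.141, -0.0, -0.002]
wrist_force: [0.2, -0.9, 1.1]
finger_gap: 89.9
```

{"op": "servo_tool", "data": {"series": [[2.1,-2.8,0,0,0,0],[4.2,-5.7,0,0,0,0],[6.3,-8.6,0.5,0,0,0],[8.4,-11.5,1,0,0,0],[10.5,-14.4,2,0,0,0],[12.8,-17.4,3,0,0,0],[15.1,-20.5,4,0,0,0],[17.3,-23.6,5,0,0,0],[19.5,-26.6,5.7,0,0,0],[20.9,-28.5,5.7,0,0,0]]}}

```text
clock: 1.92
eef_pos: [582.8, 74.6, 118.6]
eef_rot: [-3.141, 0.002, 0.001]
wrist_force: [-0.5, 0.2, -0.9]
finger_gap: 90.0
```

Run:
```python
from h import *
s=read_state();print(s["eef_pos"],s["eef_rot"],s["clock"])
c=cam("side");cv2.imwrite("pics/s2.png",cv2.resize(c["pixels"][60:270,140:340],None,fx=3,fy=2.8,interpolation=cv2.INTER_CUBIC)[:,:,::-1])
```

```text
[582.83529954  74.55350142 118.55763235] [-3.14144868e+00  2.40336944e-03  1.29026907e-03] 1.9167
```

View pics/s2.png

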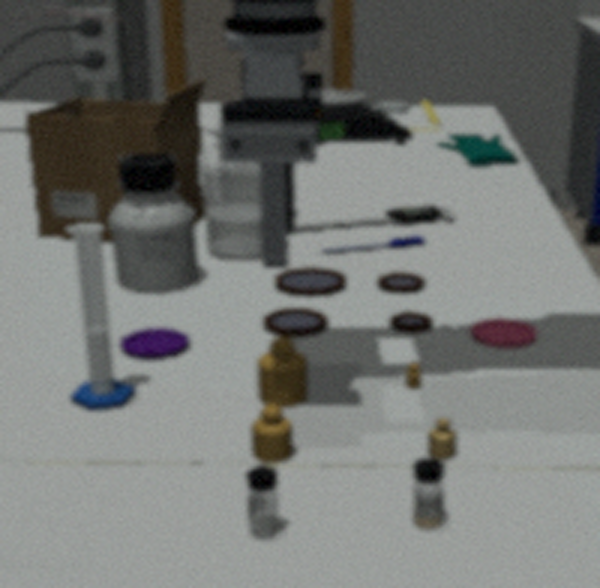

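The gripper is above weight a, centred in x around column 280 of the crop, and nothing is in the way. I'll descend.

{"op": "servo_tool", "data": {"series": [[0,0,2,0,0,0],[0,0,4.5,0,0,0],[0,0,7,0,0,0],[0,0,9,0,0,0],[0,0,10.2,0,0,0],[0,0,10.8,0,0,0],[0,0,11,0,0,0],[0,0,11,0,0,0],[0,0,11,0,0,0],[0,0,11,0,0,0]]}}

```text
clock: 2.8
eef_pos: [583.0, 71.7, 11.7]
eef_rot: [-3.141, -0.002, -0.0]
wrist_force: [-0.5, -0.8, 0.4]
finger_gap: 90.2
```

{"op": "servo_tool", "data": {"series": [[0,0,0,0,0,0],[0,0,0,0,0,0],[0,0,0,0,0,0],[0,0,0,0,0,0],[0,0,0,0,0,0],[0,0,0,0,0,0],[0,0,0,0,0,0],[0,0,0,0,0,0],[0,0,0,0,0,0],[0,0,0,0,0,0]], "gripper": 3.5}}

```text
clock: 3.63
eef_pos: [582.5, 72.0, 10.8]
eef_rot: [-3.141, -0.0, -0.0]
wrist_force: [-0.5, 4.1, 3.7]
finger_gap: 38.4
```

A gap of 38.4 mm is less than the 44 mm diameter, so I'll look before lifting.

Run:
```python
from h import *
s=read_state();print(s["finger_gap"],s["wrist_force"])
a=cam("side");b=cam("top")
i=cv2.resize(a["pixels"][110:240,180:310],(390,390),interpolation=cv2.INTER_CUBIC);j=cv2.resize(b["pixels"][140:240,190:290],(390,390),interpolation=cv2.INTER_CUBIC)
cv2.imwrite("pics/s3.png",np.hstack([i,j])[:,:,::-1]); print(w2px(a,[[582.5,72,10.8]]),read_state()["finger_gap"])
```

```text
38.4144212717152 [-0.49969876  4.12581683  3.74532623]
[[234.71272442 197.17872305]] 38.49180157566347
```

View pics/s3.png

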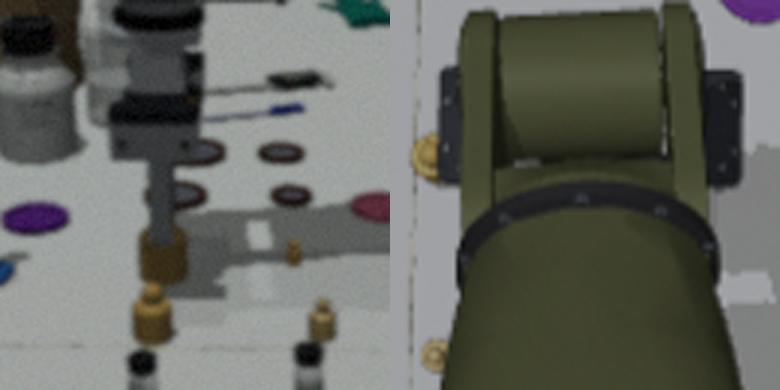

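Run:
```python
from h import *
a=cam("side");
for y in (72,94,106): print(y,w2px(a,[[582.5,y,z] for z in (10.8,20,30,40)]).round(1).tolist())
for y in (29,74,119,132): print(y,w2px(a,[[582.5,y,118.6]]).round(1))
cv2.imwrite("pics/s4.png",cv2.resize(a["pixels"][140:215,205:265],None,fx=8,fy=8,interpolation=cv2.INTER_CUBIC)[:,:,::-1])
```

```text
72 [[234.7, 197.2], [234.7, 194.0], [234.6, 190.6], [234.5, 187.1]]
94 [[234.1, 200.9], [234.1, 197.6], [234.0, 194.1], [234.0, 190.6]]
106 [[233.8, 202.9], [233.8, 199.7], [233.7, 196.1], [233.6, 192.6]]
29 [[235.1 153.1]]
74 [[234.  158.9]]
119 [[232.7 165.2]]
132 [[232.3 167.1]]
```

View pics/s4.png

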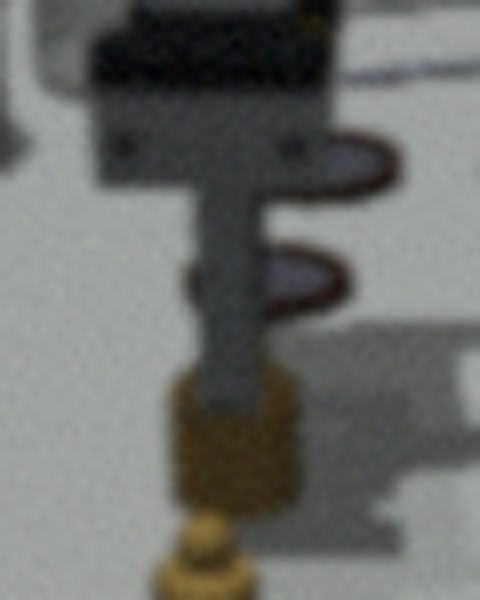

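Run:
```python
from h import *
a=sum(cam("side")["pixels"].astype(float) for _ in range(6))/6
c=np.clip((a[150:215,210:260]-10)*2.2,0,255).astype(np.uint8)
cv2.imwrite("pics/s5.png",cv2.resize(c,None,fx=9,fy=9,interpolation=cv2.INTER_NEAREST)[:,:,::-1])
print(a[180:206,234].round(0).tolist())
```

```text
[[52.0, 54.0, 55.0], [55.0, 57.0, 57.0], [53.0, 55.0, 57.0], [54.0, 56.0, 60.0], [55.0, 57.0, 58.0], [54.0, 57.0, 58.0], [54.0, 56.0, 58.0], [51.0, 54.0, 54.0], [54.0, 57.0, 57.0], [51.0, 54.0, 54.0], [46.0, 50.0, 48.0], [48.0, 46.0, 40.0], [56.0, 48.0, 32.0], [56.0, 45.0, 23.0], [57.0, 46.0, 24.0], [52.0, 42.0, 18.0], [54.0, 43.0, 20.0], [56.0, 44.0, 23.0], [57.0, 46.0, 24.0], [56.0, 45.0, 23.0], [57.0, 46.0, 25.0], [57.0, 45.0, 24.0], [56.0, 45.0, 24.0], [55.0, 46.0, 23.0], [62.0, 53.0, 34.0], [70.0, 64.0, 49.0]]
```

View pics/s5.png

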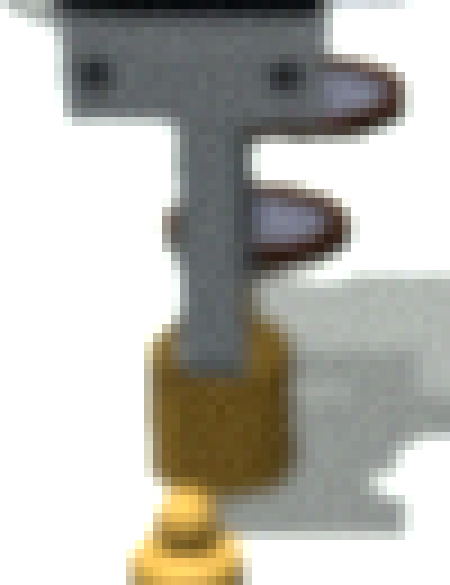

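The image puts the visible finger tip at row 191, about z = 35–43 mm. The pads are only catching the top rim of the body, so the tips sit roughly 30 mm behind the reported TCP. I'll open and probe downward carefully while watching the force.

{"op": "servo_tool", "data": {"series": [[0,0,0,0,0,0],[0,0,0,0,0,0],[0,0,0,0,0,0],[0,0,0,0,0,0],[0,0,0,0,0,0],[0,0,0,0,0,0],[0,0,0.2,0,0,0],[0,0,0.4,0,0,0],[0,0,0.4,0,0,0],[0,0,0.4,0,0,0]], "gripper": 7.0}}

```text
clock: 4.92
eef_pos: [582.3, 71.7, 6.3]
eef_rot: [3.142, 0.0, -0.0]
wrist_force: [-0.8, 0.3, 0.2]
finger_gap: 70.0
```

Run:
```python
from h import *
s=read_state();print(s["eef_pos"],s["finger_gap"],s["wrist_force"])
a=sum(cam("side")["pixels"].astype(float) for _ in range(4))/4
c=np.clip((a[150:215,210:260]-10)*2.2,0,255).astype(np.uint8)
cv2.imwrite("pics/s6.png",cv2.resize(c,None,fx=9,fy=9,interpolation=cv2.INTER_NEAREST)[:,:,::-1])
```

```text
[582.25093925  71.70974977   6.33793151] 69.97531319818837 [-0.75704844  0.26865452  0.23546133]
```

View pics/s6.png

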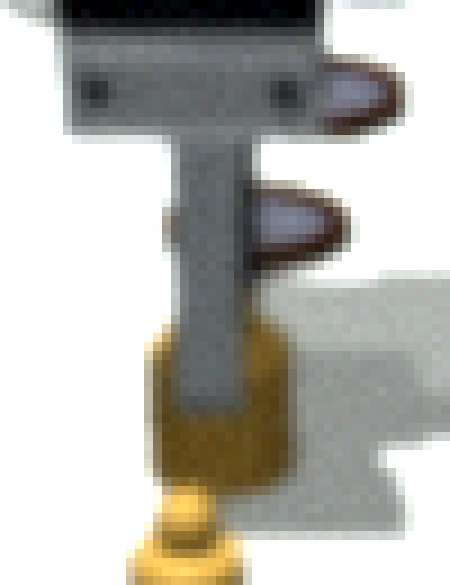

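The tip is again about 31 mm above the reported TCP, here and before the grasp. Lowering another 20 mm, I'd expect the tip at about z = 17.

{"op": "servo_tool", "data": {"series": [[0,0,0.3,0,0,0],[0,0,0.6,0,0,0],[0,0,0.9,0,0,0],[0,0,1.2,0,0,0],[0,0,1.4,0,0,0],[0,0,1.6,0,0,0],[0,0,1.8,0,0,0],[0,0,1.9,0,0,0],[0,0,2.0,0,0,0],[0,0,2.0,0,0,0]]}}

```text
clock: 5.95
eef_pos: [582.3, 71.7, -13.6]
eef_rot: [3.142, 0.0, -0.0]
wrist_force: [0.1, -0.2, -0.5]
finger_gap: 70.2
```

Run:
```python
from h import *
s=read_state();print(s["eef_pos"],s["finger_gap"],s["wrist_force"])
a=sum(cam("side")["pixels"].astype(float) for _ in range(4))/4
c=np.clip((a[150:215,210:260]-10)*2.2,0,255).astype(np.uint8)
cv2.imwrite("pics/s7.png",cv2.resize(c,None,fx=9,fy=9,interpolation=cv2.INTER_NEAREST)[:,:,::-1])
```

```text
[582.3441008   71.69147433 -13.58971413] 70.17991173812277 [ 0.14291645 -0.21200929 -0.52855164]
```

View pics/s7.png

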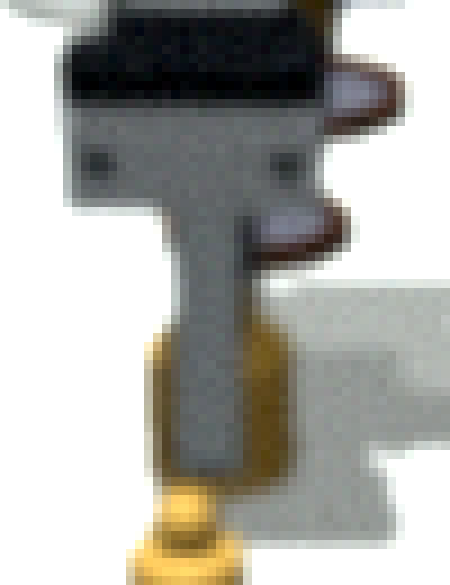

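There's no force at reported z = −13.6, and the image puts the tip at about z = 17 (row 203). That confirms the reported TCP is about 30 mm too low, so I'll correct for it. Closing on weight a.

{"op": "servo_tool", "data": {"series": [[0,0,0,0,0,0],[0,0,0,0,0,0],[0,0,0,0,0,0],[0,0,0,0,0,0],[0,0,0,0,0,0],[0,0,0,0,0,0],[0,0,0,0,0,0],[0,0,0,0,0,0],[0,0,0,0,0,0],[0,0,0,0,0,0]], "gripper": 3.0}}

```text
clock: 6.98
eef_pos: [582.4, 71.8, -13.4]
eef_rot: [-3.142, -0.0, -0.0]
wrist_force: [0.1, -0.0, 0.7]
finger_gap: 42.7
```

{"op": "servo_tool", "data": {"series": [[0,0,-0.3,0,0,0],[0,0,-1,0,0,0],[0,0,-2,0,0,0],[0,0,-3.2,0,0,0],[0,0,-4.5,0,0,0],[0,0,-5.8,0,0,0],[0,0,-7,0,0,0],[0,0,-8,0,0,0],[0,0,-8.5,0,0,0],[0,0,-8.5,0,0,0]]}}

```text
clock: 7.82
eef_pos: [583.0, 71.7, 73.1]
eef_rot: [-3.141, -0.002, -0.0]
wrist_force: [-0.4, 0.6, -6.3]
finger_gap: 43.2
```

Run:
```python
from h import *
s=read_state();print(s["eef_pos"],s["finger_gap"],s["wrist_force"])
a=cam("side")["pixels"].astype(float)
c=np.clip((a[100:215,200:280]-10)*2.0,0,255).astype(np.uint8)
cv2.imwrite("pics/s8.png",cv2.resize(c,None,fx=5,fy=5,interpolation=cv2.INTER_NEAREST)[:,:,::-1])
```

```text
[582.95277625  71.74606089  73.07294604] 43.20690095601181 [-0.4400366   0.645627   -6.30330155]
```

View pics/s8.png

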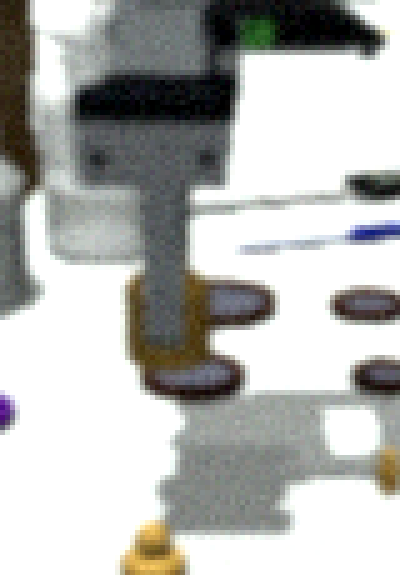

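Weight a is held upright: gap 43, about 6 N load. I'll carry it to holder a.

{"op": "servo_tool", "data": {"series": [[0,1,0,0,0,0],[-0.1,3.5,0,0,0,0],[-0.3,7,0,0,0,0],[-0.5,11,0,0,0,0],[-0.7,15,0,0,0,0],[-0.9,19,0,0,0,0],[-1.1,23,0,0,0,0],[-1.1,26.5,0,0,0,0],[-1.1,29.4,0,0,0,0],[-1.1,30.6,0,0,0,0]]}}

```text
clock: 8.7
eef_pos: [570.0, -238.6, 70.6]
eef_rot: [3.141, 0.001, -0.003]
wrist_force: [0.0, 0.2, -5.6]
finger_gap: 43.3
```

{"op": "servo_tool", "data": {"series": [[0,0,0.5,0,0,0],[0,0,1.5,0,0,0],[0,0,2.8,0,0,0],[0,0,4,0,0,0],[0,0,5,0,0,0],[0,0,5.8,0,0,0],[0,0,6.2,0,0,0],[0,0,6.5,0,0,0],[0,0,6.5,0,0,0],[0,0,6.5,0,0,0]]}}

```text
clock: 9.53
eef_pos: [571.6, -234.4, 6.9]
eef_rot: [3.141, -0.001, -0.0]
wrist_force: [-0.6, 0.6, -5.1]
finger_gap: 43.2
```

Run:
```python
from h import *
s=read_state();print(s["eef_pos"],s["finger_gap"],s["wrist_force"])
a=cam("side");t=cam("top");b=a["pixels"].astype(float)
c=np.clip((b[80:190,200:300]-10)*2.0,0,255).astype(np.uint8)
c=cv2.resize(c,(400,440),interpolation=cv2.INTER_NEAREST)
d=cv2.resize(t["pixels"][140:250,300:400],(400,440),interpolation=cv2.INTER_NEAREST)
cv2.imwrite("pics/s9.png",np.hstack([c,d])[:,:,::-1])
```

```text
[ 571.55405379 -234.3532969     6.90470496] 43.151459184660624 [-0.59862082  0.56087479 -5.13282313]
```

View pics/s9.png

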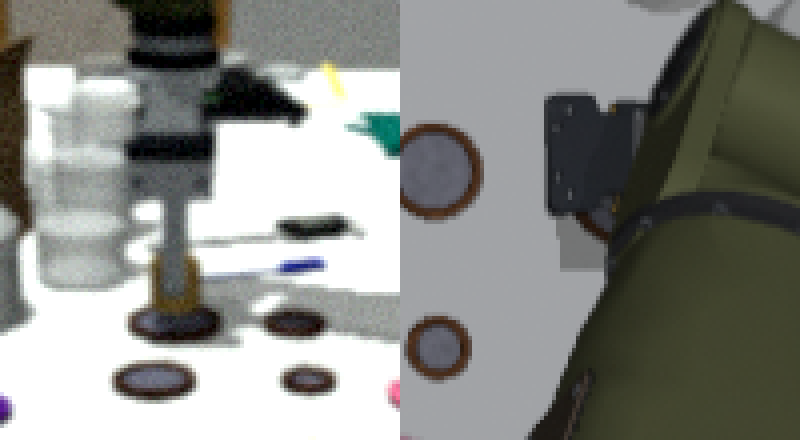

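Weight a is over the recess (col 175 in the crop, centred on the ring). Lowering 15 mm.

{"op": "servo_tool", "data": {"series": [[0,0,0.3,0,0,0],[0,0,0.6,0,0,0],[0,0,0.9,0,0,0],[0,0,1.1,0,0,0],[0,0,1.25,0,0,0],[0,0,1.35,0,0,0],[0,0,1.45,0,0,0],[0,0,1.5,0,0,0],[0,0,1.5,0,0,0],[0,0,1.5,0,0,0]]}}

```text
clock: 10.47
eef_pos: [571.4, -234.3, -8.4]
eef_rot: [3.141, -0.0, -0.0]
wrist_force: [0.7, 0.1, -4.1]
finger_gap: 43.3
```

Load has only just begun to drop. I'll go slightly lower.

{"op": "servo_tool", "data": {"series": [[0,0,0.03,0,0,0],[0,0,0.06,0,0,0],[0,0,0.1,0,0,0],[0,0,0.1,0,0,0],[0,0,0.1,0,0,0],[0,0,0.1,0,0,0],[0,0,0.1,0,0,0],[0,0,0.1,0,0,0],[0,0,0.1,0,0,0],[0,0,0.1,0,0,0]]}}

```text
clock: 11.3
eef_pos: [571.4, -234.3, -8.4]
eef_rot: [3.141, -0.0, -0.0]
wrist_force: [-5.5, 1.8, 6.0]
finger_gap: 43.3
```

Contact: force reversed and z stopped. Releasing and retreating.

{"op": "servo_tool", "data": {"series": [[0,0,0,0,0,0],[0,0,0,0,0,0],[0,0,0,0,0,0],[0,0,0,0,0,0],[0,0,0,0,0,0],[0,0,0,0,0,0],[0,0,-1,0,0,0],[0,0,-3,0,0,0],[0,0,-6,0,0,0],[0,0,-8.5,0,0,0]], "gripper": 7.0}}

```text
clock: 12.13
eef_pos: [571.3, -234.3, 77.7]
eef_rot: [3.141, -0.0, -0.0]
wrist_force: [0.9, -0.7, 1.1]
finger_gap: 70.0
```

{"op": "servo_tool", "data": {"series": [[0,-1.5,0,0,0,0],[0.2,-4.5,0,0,0,0],[0.4,-8.5,0,0,0,0],[0.6,-12.5,0,0,0,0],[0.8,-16.5,0,0,0,0],[1,-20.5,0,0,0,0],[1.2,-24.5,0,0,0,0],[1.2,-28.5,0,0,0,0],[1.2,-32.5,0,0,0,0],[1.2,-36,0,0,0,0]]}}

```text
clock: 12.97
eef_pos: [582.8, 128.5, 75.9]
eef_rot: [-3.141, -0.0, 0.001]
wrist_force: [0.9, 0.7, 0.6]
finger_gap: 69.8
```

Run:
```python
from h import *
t=cam("top")
cv2.imwrite("pics/t1.png",cv2.resize(t["pixels"][150:250,280:390],None,fx=6,fy=6,interpolation=cv2.INTER_CUBIC)[:,:,::-1])
print(fit(t,'a',571,-234,5))
```

```text
(array([ 570.3, -233.5]), np.int32(434), 302.3)
```

View pics/t1.png

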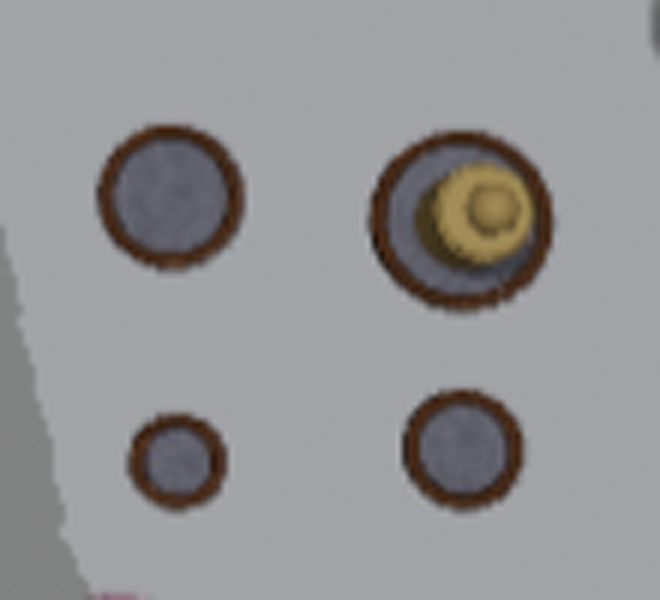

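{"op": "servo_tool", "data": {"series": [[0,-2.5,0,0,0,0],[0,-4.5,0,0,0,0],[0,-5.5,0,0,0,0],[0,-5.5,1,0,0,0],[0,-5.5,3,0,0,0],[0,-5.5,5,0,0,0],[0,-5.5,6,0,0,0],[0,-5.5,6.5,0,0,0],[0,-5.5,6.5,0,0,0],[0,-5.5,6.5,0,0,0]]}}

```text
clock: 13.85
eef_pos: [583.8, 180.4, 11.1]
eef_rot: [-3.141, -0.001, -0.001]
wrist_force: [0.9, -0.5, 1.2]
finger_gap: 69.7
```

Run:
```python
from h import *
s=read_state();print(s["eef_pos"],s["finger_gap"],s["wrist_force"])
b=cam("side")["pixels"].astype(float)
c=np.clip((b[130:230,190:280]-10)*2.0,0,255).astype(np.uint8)
cv2.imwrite("pics/s10.png",cv2.resize(c,None,fx=6,fy=6,interpolation=cv2.INTER_NEAREST)[:,:,::-1])
```

```text
[583.77456708 180.35888067  11.10343888] 69.65920536646115 [ 0.92240552 -0.52200702  1.1806341 ]
```

View pics/s10.png

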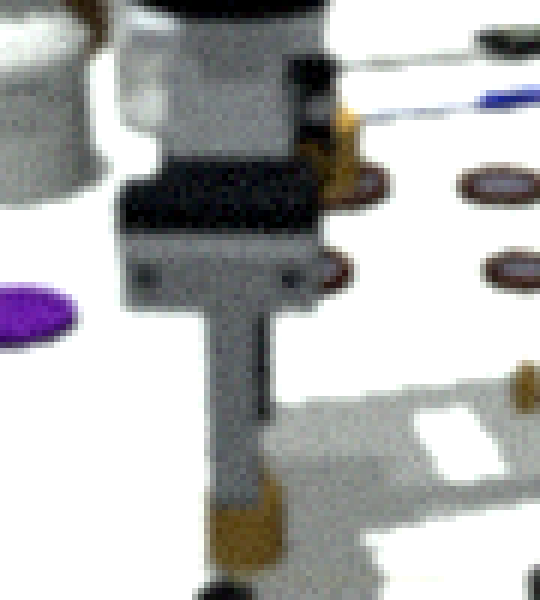

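Weight a stands inside holder a's recess, with the fit within 1.5 mm of centre. The fingers straddle weight b, tips just below its top. Going down the rest of the way and gripping.

{"op": "servo_tool", "data": {"series": [[0,0,0.7,0,0,0],[0,0,1.4,0,0,0],[0,0,2,0,0,0],[0,0,2.5,0,0,0],[0,0,2.8,0,0,0],[0,0,2.9,0,0,0],[0,0,2.9,0,0,0],[0,0,2.9,0,0,0],[0,0,2.9,0,0,0],[0,0,2.9,0,0,0]]}}

```text
clock: 14.73
eef_pos: [583.6, 180.8, -18.1]
eef_rot: [-3.141, -0.0, -0.0]
wrist_force: [-0.2, 0.7, 0.4]
finger_gap: 70.1
```

{"op": "servo_tool", "data": {"series": [[0,0,0,0,0,0],[0,0,0,0,0,0],[0,0,0,0,0,0],[0,0,0,0,0,0],[0,0,0,0,0,0],[0,0,0,0,0,0],[0,0,0,0,0,0],[0,0,0,0,0,0],[0,0,0,0,0,0],[0,0,0,0,0,0]], "gripper": 2.2, "grip_force": 25}}

```text
clock: 15.57
eef_pos: [583.4, 180.8, -18.4]
eef_rot: [-3.142, -0.0, -0.0]
wrist_force: [-0.1, 1.9, -0.7]
finger_gap: 31.1
```

{"op": "servo_tool", "data": {"series": [[0,0,-0.3,0,0,0],[0,0,-1,0,0,0],[0,0,-2,0,0,0],[0,0,-3.2,0,0,0],[0,0,-4.5,0,0,0],[0,0,-5.8,0,0,0],[0,0,-7,0,0,0],[0,0,-8,0,0,0],[0,0,-8.5,0,0,0],[0,0,-8.5,0,0,0]]}}

```text
clock: 16.4
eef_pos: [583.9, 180.9, 68.1]
eef_rot: [-3.141, -0.002, -0.0]
wrist_force: [0.6, 0.3, -1.7]
finger_gap: 31.3
```

{"op": "servo_tool", "data": {"series": [[0,1,0,0,0,0],[0,3.5,0,0,0,0],[-0.1,7,0,0,0,0],[-0.2,11,0,0,0,0],[-0.3,15,0,0,0,0],[-0.3,19,0,0,0,0],[-0.3,22.5,0,0,0,0],[-0.3,25.5,0,0,0,0],[-0.3,27.8,0,0,0,0],[-0.3,28.5,0,0,0,0]]}}

```text
clock: 17.23
eef_pos: [579.4, -108.0, 65.6]
eef_rot: [3.141, 0.001, -0.003]
wrist_force: [0.7, -0.1, -1.5]
finger_gap: 31.6
```

{"op": "servo_tool", "data": {"series": [[0,0,0.5,0,0,0],[0,0,1.5,0,0,0],[0,0,2.8,0,0,0],[0,0,4,0,0,0],[0,0,5,0,0,0],[0,0,5.8,0,0,0],[0,0,6.2,0,0,0],[0,0,6.5,0,0,0],[0,0,6.5,0,0,0],[0,0,6.5,0,0,0]]}}

```text
clock: 18.07
eef_pos: [580.6, -104.3, 1.9]
eef_rot: [3.141, -0.0, -0.0]
wrist_force: [1.0, -0.1, -1.9]
finger_gap: 31.1
```

Run:
```python
from h import *
s=read_state();print(s["eef_pos"],s["finger_gap"],s["wrist_force"])
b=cam("side")["pixels"].astype(float)
c=np.clip((b[110:200,190:300]-10)*2.0,0,255).astype(np.uint8)
cv2.imwrite("pics/s11.png",cv2.resize(c,None,fx=6,fy=6,interpolation=cv2.INTER_NEAREST)[:,:,::-1])
```

```text
[ 580.5604843  -104.29428063    1.85148988] 31.10734138665383 [ 1.02645247 -0.05017197 -1.91948728]
```

View pics/s11.png

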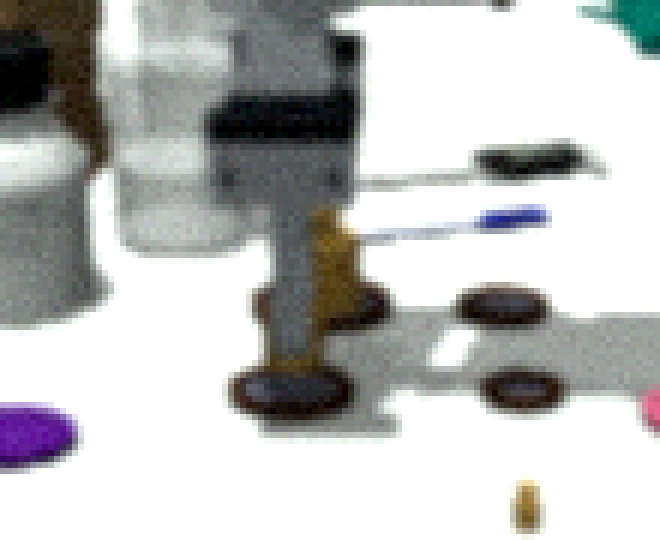

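Weight b hangs above recess b. Lowering 15–16 mm until it touches.

{"op": "servo_tool", "data": {"series": [[0,0,0.3,0,0,0],[0,0,0.6,0,0,0],[0,0,0.9,0,0,0],[0,0,1.1,0,0,0],[0,0,1.25,0,0,0],[0,0,1.4,0,0,0],[0,0,1.5,0,0,0],[0,0,1.55,0,0,0],[0,0,1.55,0,0,0],[0,0,1.55,0,0,0]]}}

```text
clock: 18.95
eef_pos: [580.4, -104.3, -13.5]
eef_rot: [3.142, -0.0, -0.0]
wrist_force: [-3.4, 0.2, 6.9]
finger_gap: 31.1
```

{"op": "servo_tool", "data": {"series": [[0,0,0,0,0,0],[0,0,0,0,0,0],[0,0,0,0,0,0],[0,0,0,0,0,0],[0,0,0,0,0,0],[0,0,0,0,0,0],[0,0,-1,0,0,0],[0,0,-3,0,0,0],[0,0,-6,0,0,0],[0,0,-8.5,0,0,0]], "gripper": 6.0}}

```text
clock: 19.78
eef_pos: [580.3, -104.3, 73.2]
eef_rot: [3.142, -0.0, -0.0]
wrist_force: [0.4, 0.1, 0.2]
finger_gap: 59.6
```

{"op": "servo_tool", "data": {"series": [[-0.8,-1.5,0,0,0,0],[-2,-4,0,0,0,0],[-3.6,-7.5,0,0,0,0],[-5.2,-11,0,0,0,0],[-6.8,-14.5,0,0,0,0],[-8.5,-18,0,0,0,0],[-10,-21.5,0,0,0,0],[-11.6,-25,0,0,0,0],[-12.8,-27.4,0,0,0,0],[-13.1,-28,0,0,0,0]]}}

```text
clock: 20.62
eef_pos: [447.9, 178.6, 71.9]
eef_rot: [-3.141, -0.001, 0.003]
wrist_force: [0.4, -0.4, -0.6]
finger_gap: 59.9
```

Run:
```python
from h import *
s=read_state();print(s["eef_pos"],s["finger_gap"])
t=cam("top")
cv2.imwrite("pics/t2.png",cv2.resize(t["pixels"][150:250,280:390],None,fx=6,fy=6,interpolation=cv2.INTER_CUBIC)[:,:,::-1])
print(fit(t,'a',571,-234,5),fit(t,'b',581,-104,5))
b=cam("side")["pixels"].astype(float)
c=np.clip((b[110:250,210:320]-10)*2.0,0,255).astype(np.uint8)
cv2.imwrite("pics/s12.png",cv2.resize(c,None,fx=4,fy=4,interpolation=cv2.INTER_NEAREST)[:,:,::-1])
```

```text
[447.91474018 178.62841476  71.91427877] 59.85861446236108
(array([ 570.2, -233.5]), np.int32(438), 301.2) (array([ 579.3, -103.2]), np.int32(112), 144.8)
```

View pics/t2.png

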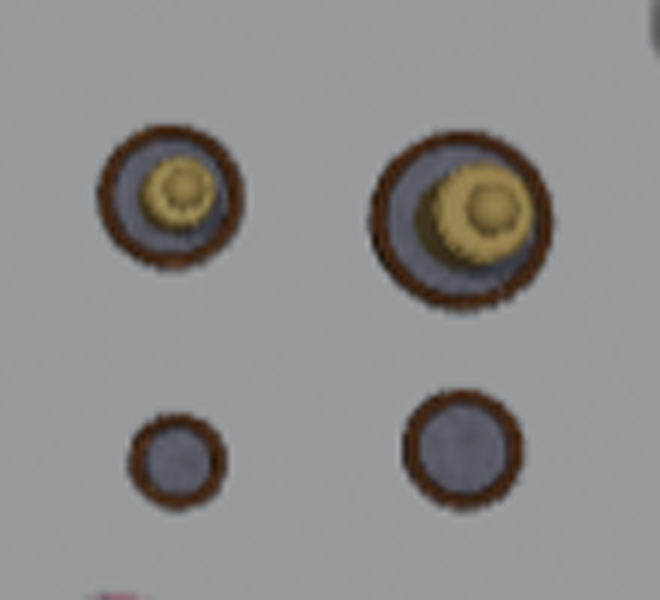

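View pics/s12.png

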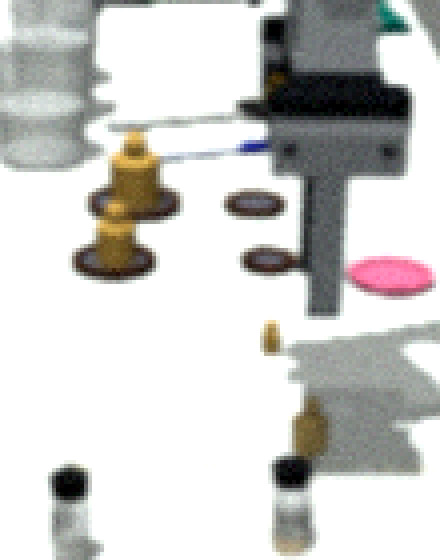

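Both placed weights stand in the middle of their recesses. The fingers are over weight c, just under 3 mm toward the robot. Shifting slightly and descending.

{"op": "servo_tool", "data": {"series": [[0.1,0,1,0,0,0],[0.15,0,3,0,0,0],[0.15,0,5,0,0,0],[0.15,0,6.5,0,0,0],[0.15,0,7.6,0,0,0],[0.15,0,8.4,0,0,0],[0.15,0,9,0,0,0],[0.15,0,9.3,0,0,0],[0.15,0,9.3,0,0,0],[0.15,0,9.3,0,0,0]]}}

```text
clock: 21.55
eef_pos: [451.2, 175.8, -21.5]
eef_rot: [-3.141, -0.001, -0.0]
wrist_force: [-0.6, 0.5, 0.1]
finger_gap: 59.5
```

Run:
```python
from h import *
s=read_state();print(s["eef_pos"],s["finger_gap"],s["wrist_force"])
a=cam("side");b=a["pixels"].astype(float);print(w2px(a,[[451,176,0],[451,187,0],[451,206,0],[451,218.5,0]]).round(1).tolist())
c=np.clip((b[170:240,255:320]-10)*2.0,0,255).astype(np.uint8)
cv2.imwrite("pics/s13.png",cv2.resize(c,None,fx=8,fy=8,interpolation=cv2.INTER_NEAREST)[:,:,::-1])
```

```text
[451.22738846 175.75805151 -21.54491156] 59.53276196011017 [-0.60156906  0.49370882  0.10059421]
[[286.9, 220.7], [287.2, 223.0], [287.7, 227.1], [288.0, 229.8]]
```

View pics/s13.png

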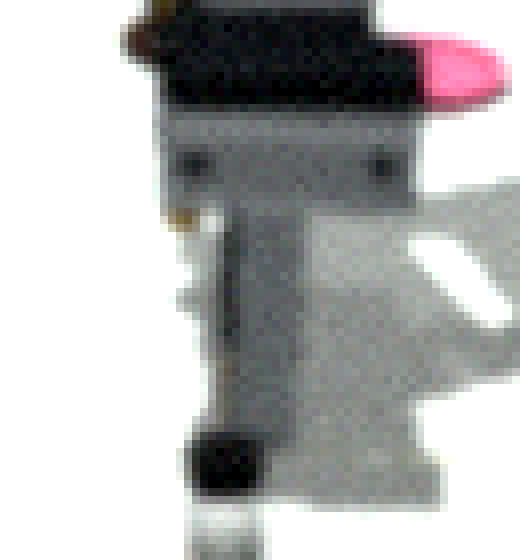

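The finger covers weight c, with a thin brass sliver at its left edge. Offset is about 2 mm, which is fine. Closing.

{"op": "servo_tool", "data": {"series": [[0,0,0,0,0,0],[0,0,0,0,0,0],[0,0,0,0,0,0],[0,0,0,0,0,0],[0,0,0,0,0,0],[0,0,0,0,0,0],[0,0,0,0,0,0],[0,0,0,0,0,0],[0,0,0,0,0,0],[0,0,0,0,0,0]], "gripper": 1.4, "grip_force": 20}}

```text
clock: 22.43
eef_pos: [450.9, 175.8, -21.9]
eef_rot: [-3.142, -0.0, -0.0]
wrist_force: [-0.5, 0.2, 0.7]
finger_gap: 20.5
```

{"op": "servo_tool", "data": {"series": [[0,0,-0.3,0,0,0],[0,0,-1,0,0,0],[0,0,-2,0,0,0],[0,0,-3.2,0,0,0],[0,0,-4.5,0,0,0],[0,0,-5.8,0,0,0],[0,0,-7,0,0,0],[0,0,-8,0,0,0],[0,0,-8.5,0,0,0],[0,0,-8.5,0,0,0]]}}

```text
clock: 23.27
eef_pos: [451.5, 175.9, 64.4]
eef_rot: [-3.141, -0.002, -0.0]
wrist_force: [-0.5, -0.6, -1.1]
finger_gap: 20.4
```

{"op": "servo_tool", "data": {"series": [[0,1,0,0,0,0],[0.2,3.5,0,0,0,0],[0.4,7,0,0,0,0],[0.6,11,0,0,0,0],[0.8,15,0,0,0,0],[1,19,0,0,0,0],[1.2,23,0,0,0,0],[1.4,27,0,0,0,0],[1.6,31,0,0,0,0],[1.8,35,0,0,0,0]]}}

```text
clock: 24.1
eef_pos: [467.6, -176.7, 62.3]
eef_rot: [-3.141, 0.001, -0.0]
wrist_force: [0.9, 0.0, -1.4]
finger_gap: 20.4
```

{"op": "servo_tool", "data": {"series": [[0.1,3,0,0,0,0],[0.1,5,0,0,0,0],[0.1,5.9,0,0,0,0],[0.1,5.9,1,0,0,0],[0.1,5.9,2.5,0,0,0],[0.1,5.9,4,0,0,0],[0.1,5.9,5.3,0,0,0],[0.1,5.9,6.2,0,0,0],[0.1,5.9,6.5,0,0,0],[0.1,5.9,6.5,0,0,0]]}}

```text
clock: 24.93
eef_pos: [469.4, -232.3, -2.8]
eef_rot: [-3.141, 0.001, 0.001]
wrist_force: [0.4, 0.2, -0.7]
finger_gap: 20.7
```

Run:
```python
from h import *
s=read_state();print(s["eef_pos"],s["finger_gap"],s["wrist_force"])
b=cam("side")["pixels"].astype(float)
c=np.clip((b[110:200,215:325]-10)*2.0,0,255).astype(np.uint8)
cv2.imwrite("pics/s14.png",cv2.resize(c,None,fx=6,fy=6,interpolation=cv2.INTER_NEAREST)[:,:,::-1])
```

```text
[ 469.41149916 -232.32681069   -2.82637543] 20.685907994866888 [ 0.43706471  0.16740446 -0.71819209]
```

View pics/s14.png

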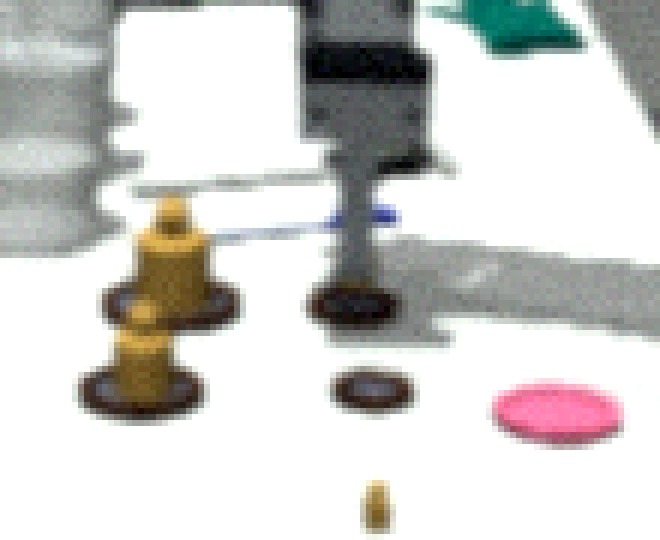

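Weight c is above recess c (crop col 355). Lowering.

{"op": "servo_tool", "data": {"series": [[0,0.1,0.3,0,0,0],[0,0.1,0.6,0,0,0],[0,0.1,0.9,0,0,0],[0,0.1,1.1,0,0,0],[0,0.1,1.25,0,0,0],[0,0.1,1.4,0,0,0],[0,0.1,1.5,0,0,0],[0,0.1,1.55,0,0,0],[0,0.1,1.55,0,0,0],[0,0.1,1.55,0,0,0]]}}

```text
clock: 25.82
eef_pos: [469.9, -234.3, -17.0]
eef_rot: [3.142, -0.0, -0.0]
wrist_force: [-3.3, 1.6, 6.2]
finger_gap: 20.9
```

{"op": "servo_tool", "data": {"series": [[0,0,0,0,0,0],[0,0,0,0,0,0],[0,0,0,0,0,0],[0,0,0,0,0,0],[0,0,0,0,0,0],[0,0,0,0,0,0],[0,0,-1,0,0,0],[0,0,-3,0,0,0],[0,0,-6,0,0,0],[0,0,-8.5,0,0,0]], "gripper": 5.0}}

```text
clock: 26.65
eef_pos: [469.8, -234.2, 69.6]
eef_rot: [3.141, -0.0, -0.0]
wrist_force: [0.4, -0.2, -0.2]
finger_gap: 50.0
```

{"op": "servo_tool", "data": {"series": [[0,-1,0,0,0,0],[0,-3.5,0,0,0,0],[0,-7,0,0,0,0],[-0.1,-11,0,0,0,0],[-0.2,-15,0,0,0,0],[-0.2,-19,0,0,0,0],[-0.2,-22.5,0,0,0,0],[-0.2,-25.5,0,0,0,0],[-0.2,-27.4,0,0,0,0],[-0.2,-27.9,0,0,0,0]]}}

```text
clock: 27.48
eef_pos: [467.5, 47.3, 67.8]
eef_rot: [-3.141, -0.0, 0.003]
wrist_force: [-0.1, -0.1, 0.0]
finger_gap: 49.9
```

Run:
```python
from h import *
s=read_state();print(s["eef_pos"],s["finger_gap"])
t=cam("top")
b=cam("side")["pixels"].astype(float)
c=np.clip((b[110:210,220:320]-10)*2.0,0,255).astype(np.uint8)
c=cv2.resize(c,(400,400),interpolation=cv2.INTER_NEAREST); d=cv2.resize(t["pixels"][150:250,290:390],(400,400),interpolation=cv2.INTER_CUBIC)
cv2.imwrite("pics/s15.png",np.hstack([c,d])[:,:,::-1])
print(fit(t,'c',470,-234,5))
```

```text
[467.49479858  47.30016623  67.79218216] 49.86849050341933
(array([ 470.3, -231.5]), np.int32(98), 78.6)
```

View pics/s15.png

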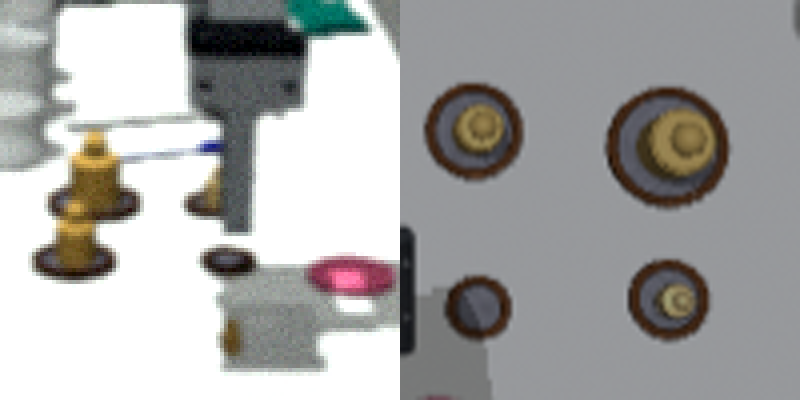

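Weight c stands in its recess. The fingers are over weight d, nearly aligned. Descending with a gentle end.

{"op": "servo_tool", "data": {"series": [[0.1,0,1,0,0,0],[0.1,0,3,0,0,0],[0.1,0,5,0,0,0],[0.1,0,6.5,0,0,0],[0.1,0,7.6,0,0,0],[0.1,0,8.2,0,0,0],[0.1,0,8.6,0,0,0],[0.1,0,8.9,0,0,0],[0.1,0,9.1,0,0,0],[0.1,0,9.1,0,0,0]]}}

```text
clock: 28.42
eef_pos: [469.0, 44.7, -23.4]
eef_rot: [-3.142, -0.0, -0.0]
wrist_force: [-0.9, -0.1, -0.5]
finger_gap: 49.9
```

Run:
```python
from h import *
s=read_state();print(s["eef_pos"],s["finger_gap"],s["wrist_force"])
a=cam("side");b=a["pixels"].astype(float);print(w2px(a,[[468,44.5,0],[468,69,0],[468,69,7],[468,82,7]]).round(1).tolist())
c=np.clip((b[150:210,250:310]-10)*2.0,0,255).astype(np.uint8)
cv2.imwrite("pics/s16.png",cv2.resize(c,None,fx=8,fy=8,interpolation=cv2.INTER_NEAREST)[:,:,::-1])
```

```text
[468.99941152  44.67244779 -23.3619754 ] 49.86963541244587 [-0.88335387 -0.12138108 -0.54744325]
[[277.6, 196.9], [278.0, 200.9], [278.1, 198.5], [278.3, 200.7]]
```

View pics/s16.png

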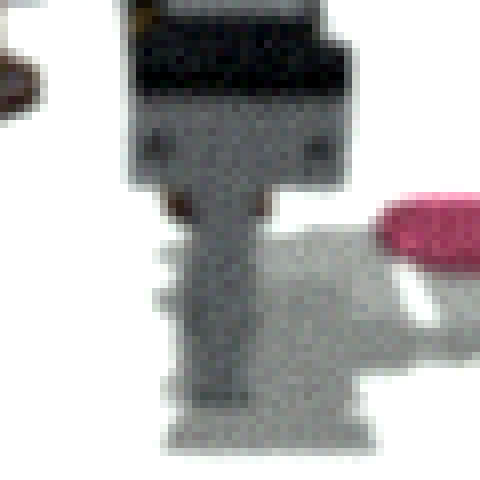

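The tip is at row 200.6, about z = 7 mm and centred on d (col 278). Closing and lifting.

{"op": "servo_tool", "data": {"series": [[0,0,0,0,0,0],[0,0,0,0,0,0],[0,0,0,0,0,0],[0,0,0,0,0,0],[0,0,0,0,0,0],[0,0,0,0,0,0],[0,0,0,0,0,0],[0,0,0,0,0,0],[0,0,0,0,0,0],[0,0,0,0,0,0]], "gripper": 0.8, "grip_force": 12}}

```text
clock: 29.3
eef_pos: [468.9, 44.7, -23.4]
eef_rot: [-3.142, -0.0, -0.0]
wrist_force: [0.3, -0.9, 1.1]
finger_gap: 13.3
```

{"op": "servo_tool", "data": {"series": [[0,0,-0.3,0,0,0],[0,0,-1,0,0,0],[0,0,-2,0,0,0],[0,0,-3.2,0,0,0],[0,0,-4.5,0,0,0],[0,0,-5.8,0,0,0],[0,0,-7,0,0,0],[0,0,-8,0,0,0],[0,0,-8.5,0,0,0],[0,0,-8.5,0,0,0]]}}

```text
clock: 30.13
eef_pos: [469.4, 44.7, 62.9]
eef_rot: [-3.142, -0.002, -0.0]
wrist_force: [-0.5, 0.3, -0.4]
finger_gap: 13.4
```

{"op": "servo_tool", "data": {"series": [[0,0.6,0,0,0,0],[-0.1,2,0,0,0,0],[-0.2,4,0,0,0,0],[-0.3,6.5,0,0,0,0],[-0.4,9,0,0,0,0],[-0.5,11.5,0,0,0,0],[-0.5,13.5,0,0,0,0],[-0.5,14.7,0,0,0,0],[-0.5,15.1,0,0,0,0],[-0.5,15.1,0,0,0,0]]}}

```text
clock: 30.97
eef_pos: [463.6, -106.7, 61.1]
eef_rot: [-3.141, 0.001, -0.001]
wrist_force: [0.1, 0.5, -0.8]
finger_gap: 13.6
```

{"op": "servo_tool", "data": {"series": [[0,0,0.5,0,0,0],[0,0,1.5,0,0,0],[0,0,2.8,0,0,0],[0,0,4,0,0,0],[0,0,5,0,0,0],[0,0,5.8,0,0,0],[0,0,6.2,0,0,0],[0,0,6.5,0,0,0],[0,0,6.5,0,0,0],[0,0,6.5,0,0,0]]}}

```text
clock: 31.8
eef_pos: [464.0, -106.3, -3.2]
eef_rot: [3.141, -0.0, -0.0]
wrist_force: [-0.1, 0.3, -0.6]
finger_gap: 13.7
```

Run:
```python
from h import *
s=read_state();print(s["eef_pos"],s["finger_gap"],s["wrist_force"])
b=cam("side")["pixels"].astype(float)
c=np.clip((b[120:200,235:315]-10)*2.0,0,255).astype(np.uint8)
cv2.imwrite("pics/s17.png",cv2.resize(c,None,fx=7,fy=7,interpolation=cv2.INTER_NEAREST)[:,:,::-1])
```

```text
[ 464.03459419 -106.26418666   -3.19584274] 13.689332608889583 [-0.13853949  0.25438735 -0.64468719]
```

View pics/s17.png

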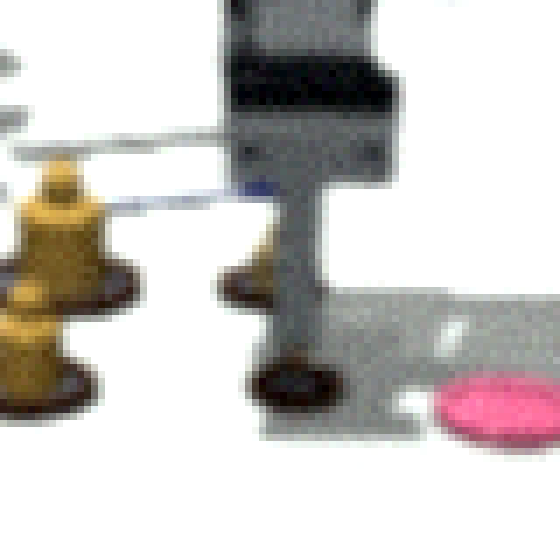

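Weight d is over the narrowest recess (finger col 297, ring centre 297). Lowering.

{"op": "servo_tool", "data": {"series": [[0,0,0.3,0,0,0],[0,0,0.6,0,0,0],[0,0,0.9,0,0,0],[0,0,1.1,0,0,0],[0,0,1.25,0,0,0],[0,0,1.35,0,0,0],[0,0,1.45,0,0,0],[0,0,1.5,0,0,0],[0,0,1.5,0,0,0],[0,0,1.5,0,0,0]]}}

```text
clock: 32.68
eef_pos: [463.9, -106.3, -18.4]
eef_rot: [3.142, -0.0, -0.0]
wrist_force: [-0.3, 1.3, 0.9]
finger_gap: 13.2
```

Just at contact. I'll nudge down 0.5 mm to seat it, then release and rise.

{"op": "servo_tool", "data": {"series": [[0,0,0.05,0,0,0],[0,0,0.05,0,0,0],[0,0,0.05,0,0,0],[0,0,0.05,0,0,0],[0,0,0.05,0,0,0],[0,0,0.05,0,0,0],[0,0,0.05,0,0,0],[0,0,0.05,0,0,0],[0,0,0.05,0,0,0],[0,0,0.05,0,0,0]]}}

```text
clock: 33.52
eef_pos: [464.0, -106.3, -18.5]
eef_rot: [3.142, -0.0, -0.0]
wrist_force: [-2.7, 0.7, 6.3]
finger_gap: 13.2
```

{"op": "servo_tool", "data": {"series": [[0,0,0,0,0,0],[0,0,0,0,0,0],[0,0,0,0,0,0],[0,0,0,0,0,0],[0,0,0,0,0,0],[0,0,0,0,0,0],[0,0,-1,0,0,0],[0,0,-3,0,0,0],[0,0,-6,0,0,0],[0,0,-9,0,0,0]], "gripper": 4.0}}

```text
clock: 34.35
eef_pos: [463.1, -106.0, 72.2]
eef_rot: [-3.141, 0.002, -0.0]
wrist_force: [1.1, 0.3, -0.3]
finger_gap: 39.8
```

{"op": "servo_tool", "data": {"series": [[0,-1,-1,0,0,0],[0,-3.5,-2,0,0,0],[0,-7,-3,0,0,0],[0,-10,-4,0,0,0],[0,-13,-4,0,0,0],[0,-16,-4,0,0,0],[0,-18,-4,0,0,0],[0,-19,-4,0,0,0],[0,-19,-4,0,0,0],[0,-19,-4,0,0,0]]}}

```text
clock: 35.18
eef_pos: [463.7, 83.5, 111.0]
eef_rot: [3.141, 0.0, 0.001]
wrist_force: [-0.4, -0.6, 0.8]
finger_gap: 40.0
```

Run:
```python
from h import *
s=read_state();print(s["eef_pos"],s["finger_gap"],s["wrist_force"],s["clock"])
t=cam("top")
b=cam("side")["pixels"].astype(float)
c=np.clip((b[130:260,210:340]-10)*1.6,0,255).astype(np.uint8)
c=cv2.resize(c,(400,400),interpolation=cv2.INTER_CUBIC); d=cv2.resize(t["pixels"][150:250,290:390],(400,400),interpolation=cv2.INTER_CUBIC)
cv2.imwrite("pics/s18.png",np.hstack([c,d])[:,:,::-1]);cv2.imwrite("pics/t3.png",t["pixels"][:,:,::-1])
for k,p in dict(a=(571,-234),b=(581,-104),c=(470,-234),d=(463,-107)).items(): print(k,fit(t,k,*p,5))
```

```text
[463.70609413  83.47985112 110.98775886] 40.0052967991223 [-0.41860319 -0.55422545  0.80566186] 35.1833
a (array([ 569.8, -233.6]), np.int32(442), 301.4)
b (array([ 579.4, -103.7]), np.int32(112), 146.2)
c (array([ 470.1, -232.1]), np.int32(97), 78.6)
d (array([ 462.6, -106.5]), np.int32(70), 29.8)
```

View pics/s18.png

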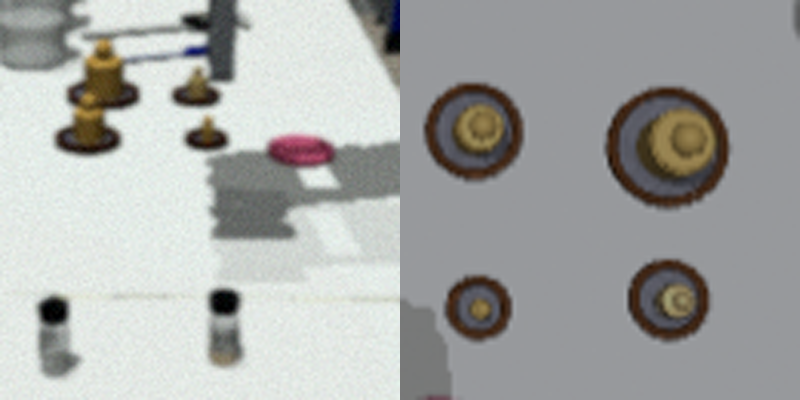

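View pics/t3.png

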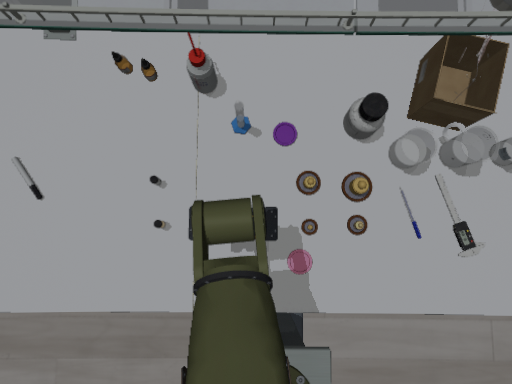

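All four weights stand in their matching recesses. The vials are unmoved at (155,180) and (158,224), and the gripper is clear and empty.

```bash
python3 -c "
from cell import *
print(sign_off())"
```

```text
the job is handed in; nothing more can be done
None
```

All four brass weights are standing upright in their own holders, placed in the order a, b, c, d, and the job was handed in at about 35 s on the robot's clock.

**Last checks:** In the top view each weight fits within about 2 mm of its recess centre, and the side view shows all four upright. The two vials, the pink disc and the purple disc are where they were at the start. The gripper was empty and clear of everything.

**Checks that disagreed:**
- **TCP height:** The reported TCP was about 30 mm lower than the real finger tips. My first close on weight a only caught its top rim (38 mm gap instead of 44 mm). I saw this in the side view before lifting, opened, went lower and corrected for it from then on.
- **Finger gap:** The gap read about 1 mm under the true diameters.
- **Early side-view fit:** It merged weights a and b into one patch, so I took no y positions from that view.
- **Late top-view fit:** The colour patches for placed weights a and d also took in the brown holder rims, so those two positions are less certain. The pictures still show both inside their recesses.

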